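Three bench modules back into their own nests

ROBOT

A 6-joint arm with a two-finger parallel gripper is mounted at the origin on the work surface. World frame = base frame: x ahead of the robot, y to its left, z up, the work surface at z = 0. Lengths are in mm, angles in rad, forces in N, time in s.
With the tool pointing down it reaches from about 325 to 1000 mm from the base axis. Payload 5.1 kg.
Tool frame: the origin (TCP) lies at the very end of the fingers, on their centre line; the grasp point (between the pads) lies 19 mm behind it; z points along the fingers, y is the direction in which the jaws open and shut (so a half turn about z gives the same grasp; the last joint's range is limited). The gripper opens to 85 mm and grips with 20 to 120 N. Pads are 22 mm wide; open, the fingers measure 114 mm over their backs; the gripper's body (76 mm by 85 mm) begins 54 mm behind the grasp point. The pads swing forward as they close: fully open they stand 13 mm farther back than shut.
Start: joints at [-1.355, 0.124, 1.65, -0, 1.367, -0.083], TCP at [191.31, -621.197, 231.322] pointing down, gripper open.
Joint ranges: [-2.61, 2.61], [-1.02, 2.33], [0.03, 2.71], [-1.35, 4.49], [0.32, 2.68], [-2.91, 2.91]. Speed limits (rad/s): [2.57, 2.57, 3.14, 3.14, 3.14, 3.14].

INTERFACE

Orientations are given as [roll, pitch, yaw] about the fixed x, y, z axes, in that order (R = Rz(yaw) Ry(pitch) Rx(roll)).
In Python, from plant import * gives the robot as it stands.
- The arm moves only by the tool drive_tool, never from a script. Its arguments are lists of equal length, an entry for each row: "rotation": the turn, a rotation vector about the world's x, y, z in rad, a list of three; "slide": the shift along the world's x, y, z in cm, a list of three; "fingers": the finger opening in cm, from 0 to 8.54. A call has 1 to 20 rows; each row shifts and turns the pose as measured when the row begins; what a row does not reach is not made up. A row lasts 1/10 s, in which the tool goes at most 50 mm and 8.59 degrees, less where a joint would pass 70% of its speed; a pose out of reach is approached as far as the arm can. A call is refused whole if a number of a shift passes 5 or a number of a turn 0.15, either way. A call with a gripper value outside its range is refused whole. The fingers move at their own pace and stop on an object; "grip_force" is the grip in N (left out, the last holds). Time passes only in rows, so rows that do not move let the fingers close. It gives the time, the measured TCP pose, the force and the opening at its end, in the units of the state.
- get_state(): the state, without advancing time (a new reading comes with each control period).
- read_camera(name): name is "scene" or "top" or "wrist"; returns the picture (480x640x3 uint8, red, green, blue); there is no depth.
- camera_params(name): a dict with "K" (3x3 intrinsics, pixels), "view" (4x4, takes a point from world to camera coordinates). Camera axes: x right, y up, looking along -z (the intrinsics and any distortion apply to the point x, -y, -z); pixel columns grow to the right and rows downward; lengths in mm; the calibration is good to about 2 mm. A picture is of the moment at which its call begins: read the wrist's pose just before it. camera_params takes no time and is no camera call; for the wrist camera it gives the pose at the moment of the call.
- finish_job(): hands the job in, once; it reports no verdict.
The state is a dict: "time": time; "q": joint angles; "joint_vel": joint speeds; "joint_torque": joint torques, N m; "tool_pos": TCP position; "tcp_rot": TCP orientation; "wrist_force": force on the tool from outside, world axes, zero at the start; "moment": the same for the moment, N m; "grip_width": opening from 0.0 (shut) to 1.0 (fully open).
Only numpy, scipy, OpenCV 4.12 (cv2) and the standard library are available. Lean on these libraries where they do the work, as an engineer would, in place of code of your own. Each camera call takes 0.05 s, during which the arm holds its last target.

TASK

The red, blue and green modules on the electronics bench each lie in a test nest of the wrong colour. Move them round so that each lies flat in the nest of its own colour, inside the rim, using the empty grey nest as the parking place for one of them on the way and leaving it empty again. Keep the modules upright, and leave the mouse, the multimeter and the purple circuit board where they are.

Things in the scene. Friction and masses are not known exactly. Their poses are not given: they have to be found in the camera images.
- module_red: red instrument module: plastic box 66 mm (its x) by 40 mm (its y) by 38 mm high, with one round black knob on top (44 mm high in all); a steel socket, 13 mm across, sticks out 10 mm at each x end, 22 mm up. About 0.18 kg. Origin: centre of the underside, z up. Gripped from above across the 40 mm. Starts in a nest of another colour
- module_blue: blue instrument module: plastic box 66 mm (its x) by 40 mm (its y) by 38 mm high, with two small white switches on top (44 mm high in all); a steel socket, 13 mm across, sticks out 10 mm at each x end, 22 mm up. About 0.18 kg. Origin: centre of the underside, z up. Gripped from above across the 40 mm. Starts in a nest of another colour
- module_green: green instrument module: plastic box 66 mm (its x) by 40 mm (its y) by 38 mm high, with a small pale display in a black frame on top (40 mm high in all); a steel socket, 13 mm across, sticks out 10 mm at each x end, 22 mm up. About 0.18 kg. Origin: centre of the underside, z up. Gripped from above across the 40 mm. Starts in a nest of another colour
- nest_red: red nest fixed to the bench, home of the red module: a tray, outside 98 mm (its x) by 72 mm (its y), floor 4 mm thick with a black pad, rim 8 mm wide and 4 mm higher than the floor. Recess 82 by 56 mm (8 mm to spare round a module). Origin: centre of the underside, z up; a seated module's origin is 4 mm above it, its x along the nest's x, either way round
- nest_blue: blue nest fixed to the bench, home of the blue module: a tray, outside 98 mm (its x) by 72 mm (its y), floor 4 mm thick with a black pad, rim 8 mm wide and 4 mm higher than the floor. Recess 82 by 56 mm (8 mm to spare round a module). Origin: centre of the underside, z up; a seated module's origin is 4 mm above it, its x along the nest's x, either way round
- nest_green: green nest fixed to the bench, home of the green module: a tray, outside 98 mm (its x) by 72 mm (its y), floor 4 mm thick with a black pad, rim 8 mm wide and 4 mm higher than the floor. Recess 82 by 56 mm (8 mm to spare round a module). Origin: centre of the underside, z up; a seated module's origin is 4 mm above it, its x along the nest's x, either way round
- nest_grey: grey nest fixed to the bench, empty at the start, for parking: a tray, outside 98 mm (its x) by 72 mm (its y), floor 4 mm thick with a black pad, rim 8 mm wide and 4 mm higher than the floor. Recess 82 by 56 mm (8 mm to spare round a module). Origin: centre of the underside, z up; a seated module's origin is 4 mm above it, its x along the nest's x, either way round
- mouse: a computer mouse, white on black, 112 mm long (its x) by 60 mm by 37 mm high, loose; bystander, to be left alone. Origin: centre of the underside
- meter: an orange hand-held multimeter lying on its back, 132 mm long (its x) by 68 mm by 37 mm high, loose; bystander, to be left alone. Origin: centre of the underside
- board: a bare purple circuit board with parts on it, 90 mm (its x) by 60 mm by 19 mm high, loose; bystander, to be left alone. Origin: centre of the underside
Things that resemble listed ones, but are neither listed nor needed, are in the scene too. There is more than one size of the nest_blue; the one meant has the size given above.

How it is judged (in metres and radians):
On the way, in this order (a step that is already met when the one before it is completed fails the run):
1. one of the modules has been set down flat in the grey nest and let go (((horizontal distance between module_red and nest_grey below 0.014 m and z of module_red in the frame of nest_grey below 0.007 m and angle between module_red's own z axis and vertical below 0.08 rad and linear speed of module_red below 0.02 m/s and contact force between the fingers and module_red below 0.2 N) or (horizontal distance between module_blue and nest_grey below 0.014 m and z of module_blue in the frame of nest_grey below 0.007 m and angle between module_blue's own z axis and vertical below 0.08 rad and linear speed of module_blue below 0.02 m/s and contact force between the fingers and module_blue below 0.2 N) or (horizontal distance between module_green and nest_grey below 0.014 m and z of module_green in the frame of nest_grey below 0.007 m and angle between module_green's own z axis and vertical below 0.08 rad and linear speed of module_green below 0.02 m/s and contact force between the fingers and module_green below 0.2 N))), for 0.2 s.
2. all three modules lie in the nests of their own colours (horizontal distance between module_red and nest_red below 0.014 m and z of module_red in the frame of nest_red below 0.007 m and angle between each of module_red, module_blue, module_green's own z axis and vertical below 0.08 rad and linear speed of each of module_red, module_blue, module_green below 0.02 m/s and horizontal distance between module_blue and nest_blue below 0.014 m and z of module_blue in the frame of nest_blue below 0.007 m and horizontal distance between module_green and nest_green below 0.014 m and z of module_green in the frame of nest_green below 0.007 m), for 0.2 s.
At the end, for the whole second after the job is handed in: each module lies flat in the recess of the nest of its own colour (centre within 14 mm of the nest's, underside on the recess floor to 3 mm, tilt under 0.08 rad), at rest; the grey nest is thereby empty (all of step 2); the robot touches nothing.
It fails at once if the mouse is pushed more than 20 mm from its place (distance of mouse from where it was at the start of the episode above 0.02 m).
It fails at once if the multimeter is pushed more than 20 mm from its place (distance of meter from where it was at the start of the episode above 0.02 m).
It fails at once if the circuit board is pushed more than 20 mm from its place (distance of board from where it was at the start of the episode above 0.02 m).
It fails at once if a module is tipped over (more than 0.7 rad) (angle between any of module_red, module_blue, module_green's own z axis and vertical above 0.7 rad).
It also fails if it takes over 112 s, if anything falls off the work surface, if the arm or the gripper's body presses on something with over 40 N, if the wrist force passes 120 N, or if a joint passes its speed limit or range.

## Working session

There is one attempt and no reset: what is moved stays moved. The work goes in short steps, Python scripts to look and compute and a tool call to move; the robot and the scene stay as the last step left them, time stands still between calls to the robot, and variables do not carry over. Pictures are saved under pics/ and viewed, and the job is handed in when it is done.

Besides the shell and the picture viewer there is one more tool, called after "Emit:" as name(argument=value, ...), one argument or row to a line, values as JSON. drive_tool: Moves the arm, as the interface text tells. Its arguments: {"type":"object","properties":{"rotation":{"type":"array"},"slide":{"type":"array"},"fingers":{"type":"array"},"grip_force":{"type":"number"}},"required":["rotation","slide","fingers"]}

```bash
mkdir -p pics; ls
python3 - <<'E'
from plant import *
import cv2
s=get_state();print(s)
for n in ("scene","top"):
    im=read_camera(n);cv2.imwrite(f"pics/{n}0.png",im[:,:,::-1]);p=camera_params(n);print(n,p)
E
```

```text
pics
{'time': 0.0, 'q': array([-1.35461556e+00,  1.24513309e-01,  1.65168447e+00, -6.06798412e-06,
        1.36750415e+00, -8.26091207e-02]), 'joint_vel': array([ 2.01856964e-04, -2.20479584e-06,  1.78473861e-03,  1.79847464e-03,
       -6.89658123e-04, -5.01578285e-04]), 'joint_torque': array([-5.84742629e-04, -4.23615646e+01, -3.65450156e+01, -2.12061659e-04,
        7.03392245e-03,  1.23563197e-05]), 'tool_pos': array([ 191.16878108, -620.60700926,  230.04152682]), 'tcp_rot': array([-3.13949009e+00, -1.68126420e-04,  2.98790939e-01]), 'wrist_force': array([-0.88794809,  0.01279862,  0.04237772]), 'moment': array([ 0.0423653 ,  0.01974284, -0.01368875]), 'grip_width': 0.9985190667657409}
scene {'K': array([[463.35513669,   0.        , 317.59892596],
       [  0.        , 463.35513669, 245.24312502],
       [  0.        ,   0.        ,   1.        ]]), 'view': array([[-5.44213311e-01,  8.38639875e-01,  2.26943280e-02,
         2.44683218e+02],
       [-5.05028523e-01, -3.49085696e-01,  7.89357566e-01,
         2.16641481e+02],
       [ 6.69908996e-01,  4.18117612e-01,  6.13514140e-01,
        -1.27008469e+03],
       [ 0.00000000e+00,  0.00000000e+00,  0.00000000e+00,
         1.00000000e+00]])}
top {'K': array([[519.63587203,   0.        , 324.73392416],
       [  0.        , 519.63587203, 239.61895009],
       [  0.        ,   0.        ,   1.        ]]), 'view': array([[ 2.14376593e-02, -9.99472387e-01,  2.44002963e-02,
        -2.27898167e+01],
       [ 9.80747033e-01,  2.57618196e-02,  1.93575786e-01,
        -4.65194812e+02],
       [-1.94102249e-01,  1.97807065e-02,  9.80781852e-01,
        -1.00524916e+03],
       [ 0.00000000e+00,  0.00000000e+00,  0.00000000e+00,
         1.00000000e+00]])}
```

View pics/top0.png

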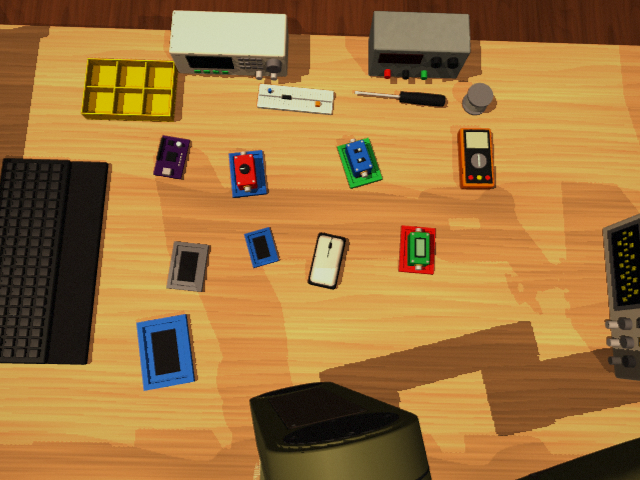

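View pics/scene0.png

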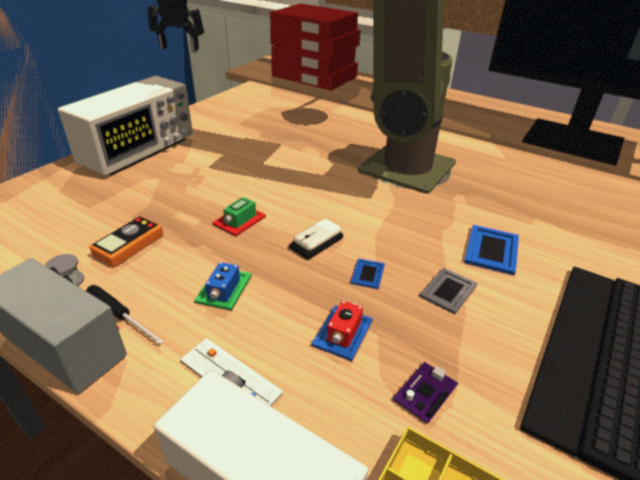

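The top view shows red module in the blue nest (245,172), blue module in the green nest (360,160), green module in the red nest (418,250), grey nest empty (188,266). There are blue decoys at (262,247) and (166,352). Next I measure them.

```bash
cat > h.py <<'E'
from plant import *
import cv2, numpy as np
def cast(p,uv,z):
    K=np.array(p["K"]);V=np.array(p["view"]);R=V[:3,:3];t=V[:3,3]
    uv=np.atleast_2d(uv).astype(float)
    d=np.c_[(uv[:,0]-K[0,2])/K[0,0],-(uv[:,1]-K[1,2])/K[1,1],-np.ones(len(uv))]@R
    c=-R.T@t
    return c+d*((z-c[2])/d[:,2])[:,None]
def proj(p,X):
    K=np.array(p["K"]);V=np.array(p["view"]);X=np.atleast_2d(X)
    c=X@V[:3,:3].T+V[:3,3]
    return np.c_[K[0,0]*c[:,0]/-c[:,2]+K[0,2],K[1,1]*c[:,1]*-1/-c[:,2]+K[1,2]]
def rect(pts):
    (c,(w,h),a)=cv2.minAreaRect(pts[:,:2].astype(np.float32))
    if w<h: w,h,a=h,w,a+90
    a=(a+90)%180-90
    return np.round(c,1),round(w,1),round(h,1),round(a,1)
def masks(im):
    hsv=cv2.cvtColor(im,cv2.COLOR_RGB2HSV);H,S,V=cv2.split(hsv)
    m={"red":((H<5)|(H>174))&(S>170)&(V>90),"blue":(H>100)&(H<122)&(S>130)&(V>60),
       "green":(H>45)&(H<85)&(S>110)&(V>50),"grey":(S<45)&(V>60)&(V<150)}
    return {k:v.astype(np.uint8)*255 for k,v in m.items()}
def blobs(m,amin=60,k=3):
    m=cv2.morphologyEx(m,cv2.MORPH_CLOSE,np.ones((k,k)))
    cs,_=cv2.findContours(m,cv2.RETR_EXTERNAL,cv2.CHAIN_APPROX_NONE)
    return [c[:,0,:] for c in cs if cv2.contourArea(c)>amin]
E
python3 - <<'E'
from h import *
im=cv2.imread("pics/top0.png")[:,:,::-1].copy();p=camera_params("top")
for k,m in masks(im).items():
    for c in blobs(m):
        print(k,c.mean(0).round(),"z8",rect(cast(p,c,6)),"z42",rect(cast(p,c,42)))
cv2.imwrite("pics/crop.png",cv2.resize(im[110:400,120:510],None,fx=2,fy=2,interpolation=2)[:,:,::-1])
E
```

```text
red [417. 250.] z8 (array([ 457.7, -206.8]), 98.5, 72.4, -3.7) z42 (array([ 451.2, -199.6]), 95.2, 70.0, -3.7)
red [244. 170.] z8 (array([619.5, 162.6]), 74.5, 42.0, 9.5) z42 (array([607.5, 157.5]), 72.0, 40.6, 9.5)
blue [165. 352.] z8 (array([237.1, 302.1]), 133.3, 99.2, 11.4) z42 (array([237.9, 292.2]), 128.8, 95.8, 11.4)
blue [261. 247.] z8 (array([454.3, 120.5]), 73.6, 52.7, 17.7) z42 (array([447.8, 116.8]), 71.1, 50.9, 17.7)
blue [247. 174.] z8 (array([614.4, 157. ]), 98.4, 70.4, 8.2) z42 (array([602.5, 152. ]), 95.1, 68.0, 8.2)
blue [358. 157.] z8 (array([658.5, -81.3]), 72.2, 44.1, 19.4) z42 (array([645.1, -78.3]), 69.8, 42.6, 19.4)
green [418. 249.] z8 (array([ 459.8, -209.2]), 70.5, 44.7, 1.4) z42 (array([ 453.1, -201.8]), 68.2, 43.2, 1.4)
green [360. 164.] z8 (array([646.1, -83.5]), 99.1, 72.1, 17.9) z42 (array([633.1, -80.4]), 95.7, 69.7, 17.9)
```

View pics/crop.png

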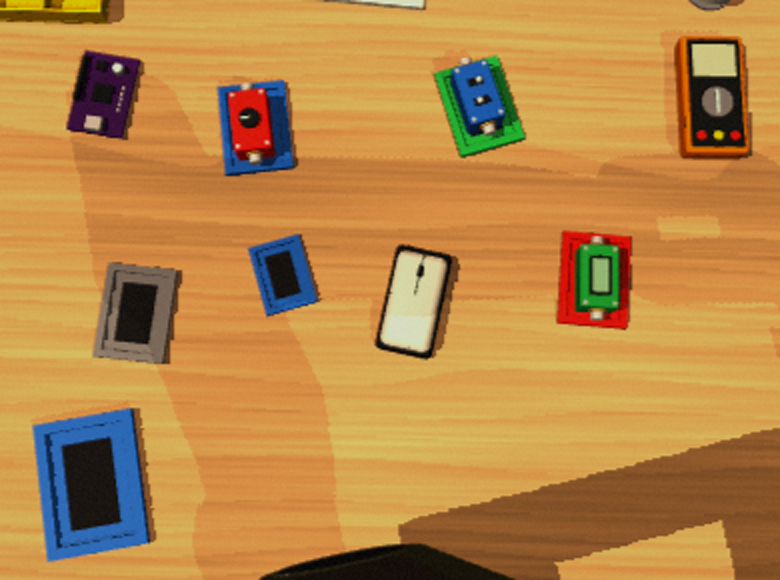

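Emit:
drive_tool(
  rotation=[
    [0,0,-0.025],
    [0,0,-0.025],
    [0,0,-0.025],
    [0,0,-0.025],
    [0,0,-0.025],
    [0,0,-0.025],
    [0,0,-0.025],
    [0,0,-0.025],
    [0,0,-0.025],
    [0,0,-0.025],
    [0,0,-0.025],
    [0,0,-0.025],
    [0,0,0],
  ],
  slide=[
    [2.2,3.4,0.2],
    [2.2,3.4,0.2],
    [2.2,3.4,0.2],
    [2.2,3.4,0.2],
    [2.2,3.4,0.2],
    [2.2,3.4,0.2],
    [2.2,3.4,0.2],
    [2.2,3.4,0.2],
    [2.2,3.4,0.2],
    [2.2,3.4,0.2],
    [2.2,3.4,0.2],
    [2.0,3.2,0.2],
    [0,0,0],
  ],
  fingers=[8.5,8.5,8.5,8.5,8.5,8.5,8.5,8.5,8.5,8.5,8.5,8.5,8.5],
  grip_force=40,
)

```text
time: 1.4
tool_pos: [456.5, -195.2, 246.7]
tcp_rot: [-3.129, 0.003, -0.019]
wrist_force: [-0.9, -0.1, -0.1]
grip_width: 0.994
```

```bash
cat >> h.py <<'E'
def snap(cam,name):
    p=camera_params(cam); im=read_camera(cam); cv2.imwrite(f"pics/{name}.png",im[:,:,::-1]); return p,im
E
python3 - <<'E'
from h import *
s=get_state();print(s["time"],s["tool_pos"],s["tcp_rot"],s["wrist_force"])
p,im=snap("wrist","w1");V=p["view"];print(-V[:3,:3].T@V[:3,3],V[2,:3],V[0,:3],p["K"])
m=masks(im)
for k in("red","green"):
    for c in blobs(m[k],300): print(k,c.mean(0).round(),rect(cast(p,c,8)),rect(cast(p,c,42)))
p,im=snap("top","t1");m=masks(im)["grey"]
for c in blobs(m): print(c.mean(0).round(),rect(cast(p,c,6)))
E
```

```text
1.4 [ 456.4799437  -195.17146593  246.74838126] [-3.12905473e+00  2.67154511e-03 -1.88239039e-02] [-0.85809556 -0.132461   -0.08202894]
[ 526.55001726 -198.85922319  389.38316474] [ 0.28181436 -0.01890844  0.95928261] [-0.01992862 -0.99970546 -0.01385066] [[387.04601458   0.         322.39152431]
 [  0.         387.04601458 239.33174467]
 [  0.           0.           1.        ]]
red [336. 196.] (array([ 457.3, -206.1]), 97.5, 71.7, -3.8) (array([ 463.4, -205.4]), 88.8, 65.3, -3.8)
green [336. 204.] (array([ 449.6, -205.2]), 74.2, 42.8, -0.9) (array([ 456.5, -204.6]), 67.6, 39.0, -0.9)
green [202.  26.] (array([621.1, -91.2]), 72.7, 51.0, -72.7) (array([ 612.7, -100.8]), 66.2, 46.4, -72.7)
```

View pics/w1.png

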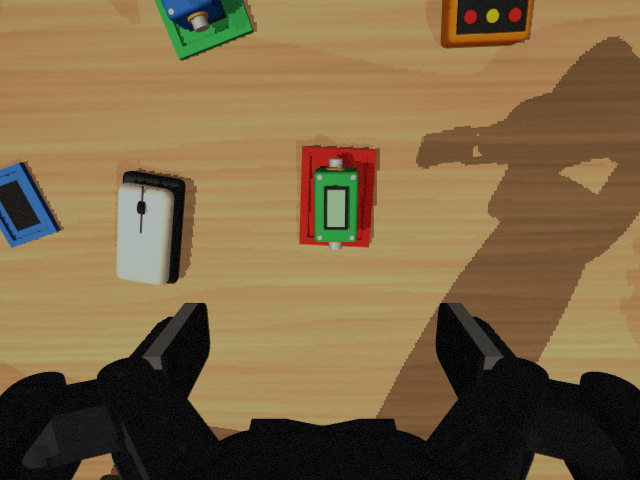

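Emit:
drive_tool(
  rotation=[
    [-0.012,0,0],
    [0,0,0],
    [0,0,0],
    [0,0,0],
    [0,0,0],
    [0,0,0],
    [0,0,0],
  ],
  slide=[
    [0,-0.9,-2],
    [0,0,-3],
    [0,0,-3],
    [0,0,-3],
    [0,0,-3],
    [0,0,-1],
    [0,0,0],
  ],
  fingers=[8.5,8.5,8.5,8.5,8.5,8.5,8.5],
)

```text
time: 2.2
tool_pos: [450.2, -214.8, 91.9]
tcp_rot: [3.137, 0.003, -0.032]
wrist_force: [1.1, 0.1, 0.1]
grip_width: 0.995
```

Run:
```python
from h import *
im=cv2.imread("pics/t1.png")[:,:,::-1].copy();p=camera_params("top")
hsv=cv2.cvtColor(im,cv2.COLOR_RGB2HSV);print(im[243:250:3,176:206:5].tolist());print(hsv[268,168:212:3].tolist())
```

```text
[[[139, 120, 100], [140, 117, 103], [138, 117, 98], [157, 124, 98], [201, 145, 89], [235, 165, 81]], [[120, 104, 87], [135, 117, 99], [80, 67, 58], [115, 99, 84], [140, 119, 102], [139, 118, 101]], [[85, 73, 63], [138, 118, 101], [140, 122, 103], [139, 120, 102], [140, 118, 102], [139, 119, 102]]]
[[17, 165, 235], [14, 68, 142], [14, 70, 121], [15, 72, 139], [11, 82, 25], [10, 79, 29], [11, 82, 25], [13, 71, 25], [17, 79, 29], [17, 85, 27], [15, 71, 161], [13, 65, 158], [14, 66, 136], [18, 161, 227], [19, 154, 235]]
```

Emit:
drive_tool(
  rotation=[
    [0,0,0.014],
    [0,0,0],
    [0,0,0],
  ],
  slide=[
    [0.6,1.0,-1.5],
    [0,0,0],
    [0,0,0],
  ],
  fingers=[8.5,8.5,8.5],
)

```text
time: 2.5
tool_pos: [458.3, -206.1, 79.0]
tcp_rot: [3.135, -0.001, -0.018]
wrist_force: [0.4, 0.8, 0.7]
grip_width: 0.993
```

Run:
```python
from h import *
im=cv2.imread("pics/t1.png")[:,:,::-1].copy();p=camera_params("top")
hsv=cv2.cvtColor(im,cv2.COLOR_RGB2HSV);H,S,V=cv2.split(hsv)
m=((S<110)&(V<190)).astype(np.uint8)*255
m[:,:130]=0
for c in blobs(m,300,1): print(c.mean(0).round(),rect(cast(p,c,6)))
```

```text
[165. 351.] (array([237. , 301.7]), 83.3, 47.5, 11.2)
[187. 266.] (array([410.5, 270.1]), 97.8, 72.9, -4.9)
[461. 259.] (array([ 437.3, -297. ]), 170.6, 39.5, 60.0)
[621. 287.] (array([ 376.8, -632.6]), 346.0, 77.5, -5.5)
[474. 215.] (array([ 535.6, -330.7]), 133.0, 59.8, 72.7)
[419.  98.] (array([ 800.2, -216.1]), 112.1, 25.3, 85.1)
[477.  98.] (array([ 803.8, -347.2]), 81.1, 56.0, -28.4)
[243.  60.] (array([877.4, 189.8]), 275.9, 139.2, -68.2)
[416.  45.] (array([ 931.9, -217.9]), 232.9, 167.3, -89.9)
```

Emit:
drive_tool(
  rotation=[
    [0,0,0],
    [0,0,0],
    [0,0,0],
    [0,0,0],
  ],
  slide=[
    [-0.1,0.1,-2],
    [0,0,-2],
    [0,0,-1.2],
    [0,0,0],
  ],
  fingers=[8.5,8.5,8.5,8.5],
)

```text
time: 2.9
tool_pos: [461.6, -206.7, 31.0]
tcp_rot: [3.129, -0.01, -0.016]
wrist_force: [-0.4, 0.3, -0.1]
grip_width: 0.997
```

Emit:
drive_tool(
  rotation=[
    [0.012,0.01,0],
    [0,0,0],
    [0,0,0],
  ],
  slide=[
    [-0.4,0.2,-1],
    [0,0,0],
    [0,0,0],
  ],
  fingers=[8.5,8.5,8.5],
)

```text
time: 3.2
tool_pos: [459.0, -205.4, 22.5]
tcp_rot: [3.14, -0.002, -0.016]
wrist_force: [0.7, 0.3, -0.6]
grip_width: 0.996
```

Emit:
drive_tool(
  rotation=[
    [0,0,0],
    [0,0,0],
    [0,0,0],
    [0,0,0],
    [0,0,0],
    [0,0,0],
    [0,0,0],
    [0,0,0],
  ],
  slide=[
    [-0.1,0.1,-0.5],
    [0,0,0],
    [0,0,0],
    [0,0,0],
    [0,0,0],
    [0,0,0],
    [0,0,0],
    [0,0,0],
  ],
  fingers=[8.5,8.5,3.0,3.0,3.0,3.0,3.0,3.0],
)

```text
time: 4.0
tool_pos: [459.0, -204.9, 18.8]
tcp_rot: [3.139, -0.005, -0.016]
wrist_force: [0.1, -0.4, 0.1]
grip_width: 0.46
```

Emit:
drive_tool(
  rotation=[
    [0,0,0],
    [0,0,0],
    [0,0,0],
    [0,0,0],
    [0,0,0],
    [0,0,0],
  ],
  slide=[
    [0,0,1],
    [0,0,2],
    [0,0,2.5],
    [0,0,2.5],
    [0,0,1],
    [0,0,0],
  ],
  fingers=[3,3,3,3,3,3],
)

```text
time: 4.6
tool_pos: [455.6, -203.1, 110.5]
tcp_rot: [-3.141, 0.001, -0.016]
wrist_force: [0.1, -0.4, -1.9]
grip_width: 0.459
```

Emit:
drive_tool(
  rotation=[
    [0,0,-0.005],
    [0,0,-0.005],
    [0,0,-0.005],
    [0,0,-0.005],
    [0,0,-0.005],
    [0,0,-0.005],
    [0,0,-0.005],
    [0,0,-0.005],
    [0,0,-0.005],
    [0,0,-0.005],
    [0,0,-0.005],
    [0,0,-0.005],
    [0,0,-0.005],
    [0,0,-0.005],
    [0,0,0],
    [0,0,0],
  ],
  slide=[
    [-0.3,2,0.2],
    [-0.3,3,0.2],
    [-0.3,3.2,0],
    [-0.3,3.2,0],
    [-0.3,3.2,0],
    [-0.3,3.2,0],
    [-0.3,3.2,0],
    [-0.3,3.2,0],
    [-0.3,3.2,0],
    [-0.3,3.2,0],
    [-0.3,3.2,0],
    [-0.3,3.2,0],
    [-0.3,3.2,0],
    [-0.3,2.8,0],
    [0,1.5,0],
    [0,0,0],
  ],
  fingers=[3,3,3,3,3,3,3,3,3,3,3,3,3,3,3,3],
)

```text
time: 6.2
tool_pos: [395.8, 257.1, 93.3]
tcp_rot: [3.137, 0.03, -0.092]
wrist_force: [-0.6, -0.9, -2.2]
grip_width: 0.457
```

```bash
cat > look.py <<'E'
import sys
from h import *
s=get_state();print(s["time"],s["tool_pos"].round(1),s["tcp_rot"].round(3),s["wrist_force"].round(1),s["grip_width"].round(3))
p,im=snap("wrist",sys.argv[1]);z=float(sys.argv[2])
for k,m in masks(im).items():
    if k=="grey":
        H,S,V=cv2.split(cv2.cvtColor(im,cv2.COLOR_RGB2HSV));m=((S<110)&(V<190)).astype(np.uint8)*255
    for c in blobs(m,300): print(k,c.mean(0).round(),"z8",rect(cast(p,c,8)),f"z{z}",rect(cast(p,c,z)))
E
python3 look.py w2 110
```

```text
Traceback (most recent call last):
  File "look.py", line 3, in <module>
    s=get_state();print(s["time"],s["tool_pos"].round(1),s["tcp_rot"].round(3),s["wrist_force"].round(1),s["grip_width"].round(3))
                                                                                                         ^^^^^^^^^^^^^^^^^^^^^
AttributeError: 'float' object has no attribute 'round'
```

```bash
sed -i 's/,s\["grip_width"\].round(3)/,round(s["grip_width"],3)/' look.py; python3 look.py w2 110
```

```text
6.2 [395.8 257.1  93.3] [ 3.137  0.03  -0.092] [-0.6 -0.9 -2.2] 0.457
blue [550. 116.] z8 (array([453.9, 123. ]), 73.8, 56.1, 17.8) z110.0 (array([461. , 180.4]), 40.5, 30.8, 17.8)
green [322. 325.] z8 (array([330.6, 262.2]), 144.2, 75.5, -5.9) z110.0 (array([393.4, 256.8]), 79.1, 41.4, -5.9)
grey [322. 346.] z8 (array([319.4, 263.3]), 81.1, 43.0, -5.5) z110.0 (array([387.2, 257.4]), 44.5, 23.6, -5.5)
grey [282. 360.] z8 (array([331. , 263.2]), 490.6, 254.9, 84.4) z110.0 (array([393.5, 257.4]), 269.1, 139.8, 84.4)
grey [549. 119.] z8 (array([454.1, 123.4]), 45.7, 26.6, 17.8) z110.0 (array([461.1, 180.7]), 25.1, 14.6, 17.8)
```

View pics/w2.png

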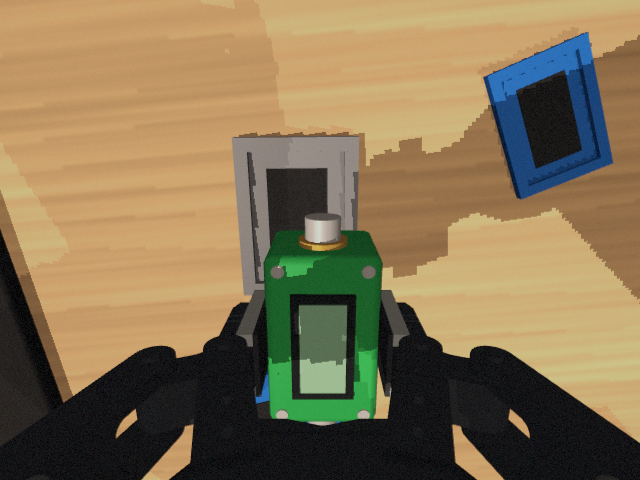

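Run:
```python
from h import *
p=camera_params("wrist")
a=cast(p,[(277,271),(369,271),(362,416),(281,416)],116.5);print(a.round(1),a.mean(0))
print(cast(p,[(233,137),(364,134)],8).round(1))
t=np.radians(-4.9);c=np.array([410.5,270.1]);x=np.array([np.cos(t),np.sin(t)]);y=np.array([-x[1],x[0]])
print(c+49*x+36*y,c+49*x-36*y)
```

```text
[[422.1 268.2 116.5]
 [419.2 238.3 116.5]
 [361.  244.2 116.5]
 [363.9 274.3 116.5]] [391.56391652 256.27243706 116.5       ]
[[461.6 299.8   8. ]
 [456.2 226.1   8. ]]
[462.39592875 301.78300143] [456.24591028 230.0461401 ]
```

Emit:
drive_tool(
  rotation=[
    [0.004,-0.03,0.006],
    [0,0,0],
    [0,0,0],
    [0,0,0],
  ],
  slide=[
    [1.8,1.1,-1],
    [0,0,-1.5],
    [0,0,-1],
    [0,0,0],
  ],
  fingers=[3,3,3,3],
)

```text
time: 6.65
tool_pos: [412.9, 263.6, 54.2]
tcp_rot: [3.139, 0.003, -0.089]
wrist_force: [0.2, 0.2, -1.7]
grip_width: 0.46
```

Emit:
drive_tool(
  rotation=[
    [0.002,-0.003,0],
    [0,0,0],
    [0,0,0],
  ],
  slide=[
    [0,0.6,-1.5],
    [0,0,-0.8],
    [0,0,0],
  ],
  fingers=[3,3,3],
)

```text
time: 6.95
tool_pos: [413.1, 267.9, 30.7]
tcp_rot: [3.141, 0.001, -0.091]
wrist_force: [-0.2, 0.2, -2.5]
grip_width: 0.46
```

Emit:
drive_tool(
  rotation=[
    [0,0,0],
    [0,0,0],
    [0,0,0],
  ],
  slide=[
    [0,0.1,-0.8],
    [0,0,-0.3],
    [0,0,0],
  ],
  fingers=[3,3,3],
)

```text
time: 7.25
tool_pos: [414.0, 268.6, 20.3]
tcp_rot: [3.142, -0.001, -0.092]
wrist_force: [-0.9, -0.7, -3.0]
grip_width: 0.457
```

Emit:
drive_tool(
  rotation=[
    [0,0,0],
    [0,0,0],
    [0,0,0],
    [0,0,0],
    [0,0,0],
    [0,0,0],
    [0,0,0],
    [0,0,0],
    [0,0,0],
    [0,0,0],
    [0,0,0],
    [0,0,0],
    [0,0,0],
  ],
  slide=[
    [0,0,-0.1],
    [0,0,0],
    [0,0,0],
    [0,0,0],
    [0,0,0],
    [0,0,0],
    [0,0,0],
    [0,0,2],
    [0,0,3],
    [0,0,3],
    [0,0,3],
    [0,0,3],
    [0,0,0],
  ],
  fingers=[3,3,7,7,7,7,7,8.5,8.5,8.5,8.5,8.5,8.5],
)

```text
time: 8.55
tool_pos: [414.4, 268.9, 166.5]
tcp_rot: [-3.14, -0.003, -0.092]
wrist_force: [1.3, 0.6, 0.1]
grip_width: 0.994
```

```bash
python3 look.py w3 42
```

```text
8.55 [414.4 268.9 166.5] [-3.14e+00 -3.00e-03 -9.20e-02] [1.3 0.6 0.1] 0.994
blue [298. 377.] z8 (array([258.4, 307. ]), 100.0, 96.8, -78.7) z42.0 (array([283.8, 301.9]), 88.7, 85.9, -78.7)
blue [509. 148.] z8 (array([454. , 122.8]), 73.8, 55.7, 17.9) z42.0 (array([457.3, 138.5]), 65.4, 49.4, 17.9)
green [323. 229.] z8 (array([404.2, 269.5]), 78.1, 44.3, -5.5) z42.0 (array([413.1, 268.6]), 69.3, 39.3, -5.5)
grey [418. 301.] z8 (array([333.7, 187.3]), 104.8, 17.0, -89.6) z42.0 (array([350.6, 195.7]), 93.0, 15.1, -89.6)
grey [137. 278.] z8 (array([375.5, 424. ]), 39.9, 21.1, -87.8) z42.0 (array([387.6, 405.7]), 35.4, 18.7, -87.8)
grey [467. 222.] z8 (array([399.5, 152.6]), 157.4, 16.3, -89.7) z42.0 (array([408.9, 164.9]), 139.7, 14.5, -89.7)
grey [426. 202.] z8 (array([419.7, 185.5]), 87.6, 17.1, -89.3) z42.0 (array([426.9, 194.1]), 77.7, 15.2, -89.3)
grey [422. 248.] z8 (array([403.5, 167.5]), 280.4, 108.1, 86.1) z42.0 (array([412.5, 178.1]), 248.8, 95.9, 86.1)
grey [509. 149.] z8 (array([454.2, 123.1]), 45.7, 26.5, 17.9) z42.0 (array([457.5, 138.8]), 40.5, 23.5, 17.9)
grey [415.  76.] z8 (array([513. , 190.9]), 273.7, 11.4, 88.0) z42.0 (array([509.6, 198.9]), 242.8, 10.1, 88.0)
grey [318. 344.] z8 (array([360.5, 278.1]), 630.5, 418.2, 84.9) z42.0 (array([374.4, 276.2]), 559.4, 371.1, 84.9)
```

View pics/w3.png

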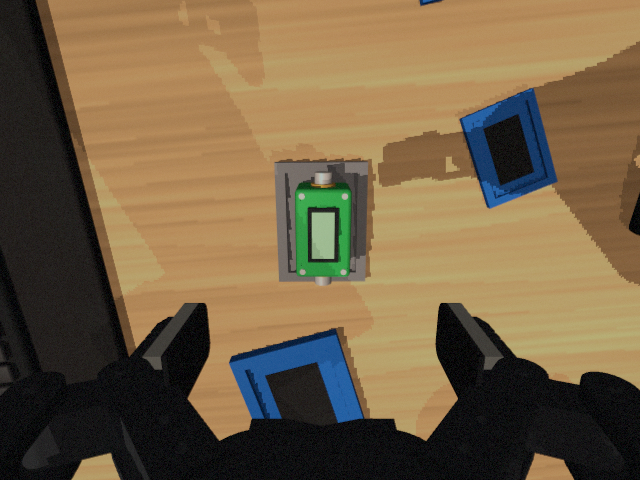

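Green sits flat in the grey nest: box at (323,229), inside the rim. Next is the red module.

Emit:
drive_tool(
  rotation=[
    [0,0,0.03],
    [0,0,0.03],
    [0,0,0.03],
    [0,0,0.03],
    [0,0,0.03],
    [0,0,0.03],
    [0,0,0.03],
    [0,0,0],
    [0,0,0],
  ],
  slide=[
    [2,-1,1],
    [2.5,-1.5,1],
    [2.5,-1.5,1],
    [2.5,-1.5,1],
    [2.5,-1.5,1],
    [2.5,-1.5,0.5],
    [2,-1.2,0],
    [1,-0.5,0],
    [0,0,0],
  ],
  fingers=[8.5,8.5,8.5,8.5,8.5,8.5,8.5,8.5,8.5],
)

```text
time: 9.5
tool_pos: [587.2, 160.1, 205.7]
tcp_rot: [3.136, 0.022, 0.129]
wrist_force: [0.1, 0.5, 1.0]
grip_width: 0.996
```

```bash
python3 look.py w4 42 | grep -v grey
```

```text
9.5 [587.2 160.1 205.7] [3.136 0.022 0.129] [0.1 0.5 1. ] 0.996
red [632. 359.] z8 (array([ 467. , -177.5]), 53.1, 14.7, -3.7) z42.0 (array([ 486.3, -142.6]), 47.8, 13.2, -3.7)
red [327. 181.] z8 (array([605.8, 158. ]), 72.3, 43.2, 8.6) z42.0 (array([611.2, 159.2]), 65.0, 38.9, 8.6)
blue [343. 334.] z8 (array([456.3, 121.9]), 75.8, 53.8, 17.9) z42.0 (array([476.7, 126.7]), 68.2, 48.4, 17.9)
blue [623. 174.] z8 (array([645.2, -98.2]), 73.7, 30.0, 19.7) z42.0 (array([646.6, -71.4]), 66.3, 27.0, 19.7)
blue [328. 170.] z8 (array([613.6, 157.4]), 97.4, 71.4, 8.0) z42.0 (array([618.2, 158.6]), 87.6, 64.2, 8.0)
green [205. 372.] z8 (array([394.4, 256.9]), 95.9, 15.3, -13.8) z42.0 (array([420.9, 248.1]), 86.3, 13.7, -13.8)
green [589. 164.] z8 (array([643.5, -77.6]), 98.5, 63.6, 18.1) z42.0 (array([645.1, -52.8]), 88.6, 57.2, 18.1)
```

View pics/w4.png

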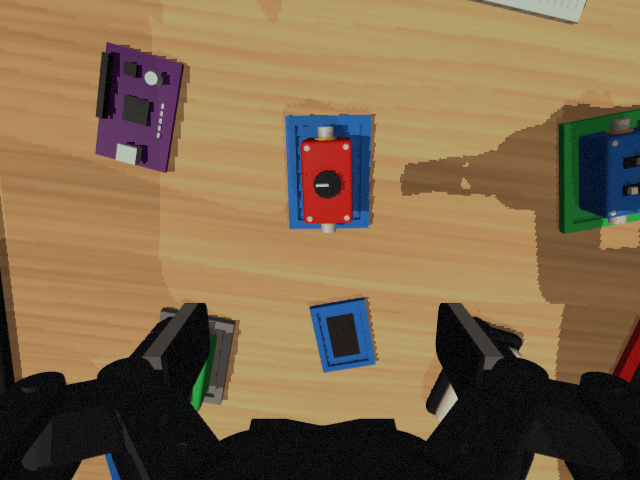

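Emit:
drive_tool(
  rotation=[
    [0.005,-0.022,0.02],
    [0,0,0],
    [0,0,0],
    [0,0,0],
    [0,0,0],
    [0,0,0],
  ],
  slide=[
    [2.2,0,-1.5],
    [0.2,0,-2.5],
    [0,0,-3],
    [0,0,-2.5],
    [0,0,-1.5],
    [0,0,0],
  ],
  fingers=[8.5,8.5,8.5,8.5,8.5,8.5],
)

```text
time: 10.15
tool_pos: [604.3, 165.3, 90.2]
tcp_rot: [3.14, 0.004, 0.153]
wrist_force: [0.5, -0.1, -1.3]
grip_width: 0.996
```

Emit:
drive_tool(
  rotation=[
    [0.002,-0.004,-0.003],
    [0,0,0],
    [0,0,0],
    [0,0,0],
  ],
  slide=[
    [0.7,-0.6,-1],
    [0,0,-1.5],
    [0,0,-1.5],
    [0,0,0],
  ],
  fingers=[8.5,8.5,8.5,8.5],
)

```text
time: 10.55
tool_pos: [613.1, 159.8, 50.3]
tcp_rot: [-3.141, -0.006, 0.151]
wrist_force: [-0.7, -0.1, 0.2]
grip_width: 0.998
```

Emit:
drive_tool(
  rotation=[
    [0,0.005,0],
    [0,0,0],
    [0,0,0],
    [0,0,0],
  ],
  slide=[
    [-0.2,0,-1.4],
    [0,0,-1],
    [0,0,-0.5],
    [0,0,0],
  ],
  fingers=[8.5,8.5,8.5,8.5],
)

```text
time: 10.95
tool_pos: [611.4, 159.7, 19.1]
tcp_rot: [-3.141, -0.001, 0.15]
wrist_force: [0.5, -0.2, -0.1]
grip_width: 0.999
```

Now I close on it and lift.

Emit:
drive_tool(
  rotation=[
    [0,0,0],
    [0,0,0],
    [0,0,0],
    [0,0,0],
    [0,0,0],
    [0,0,0],
    [0,0,0],
    [0,0,0],
    [0,0,0],
    [0,0,0],
    [0,0,0],
    [0,0,0],
    [0,0,0],
  ],
  slide=[
    [0,0,0],
    [0,0,0],
    [0,0,0],
    [0,0,0],
    [0,0,0],
    [0,0,0],
    [0,0,0],
    [0,0,1],
    [0,0,2],
    [0,0,2.5],
    [0,0,2.5],
    [0,0,1],
    [0,0,0],
  ],
  fingers=[3,3,3,3,3,3,3,3,3,3,3,3,3],
)

```text
time: 12.25
tool_pos: [610.0, 159.6, 113.7]
tcp_rot: [-3.14, 0.001, 0.15]
wrist_force: [0.0, 0.6, -1.2]
grip_width: 0.458
```

Emit:
drive_tool(
  rotation=[
    [0,0,-0.018],
    [0,0,-0.018],
    [0,0,-0.018],
    [0,0,-0.018],
    [0,0,-0.018],
    [0,0,-0.018],
    [0,0,-0.018],
    [0,0,-0.018],
    [0,0,-0.018],
    [0,0,-0.018],
    [0,0,-0.018],
    [0,0,-0.01],
    [0,0,0],
    [0,0,0],
  ],
  slide=[
    [-1,-2,0.2],
    [-1.2,-2.8,0.2],
    [-1.2,-2.8,0.2],
    [-1.2,-2.8,0.2],
    [-1.2,-2.8,0.2],
    [-1.2,-2.8,0.2],
    [-1.2,-2.8,0.2],
    [-1.2,-2.8,0.2],
    [-1.2,-2.8,0.2],
    [-1.2,-2.8,0.2],
    [-1.2,-2.8,0],
    [-1.2,-2.8,0],
    [-0.8,-1.5,0],
    [0,0,0],
  ],
  fingers=[3,3,3,3,3,3,3,3,3,3,3,3,3,3],
)

```text
time: 13.65
tool_pos: [443.3, -192.6, 117.7]
tcp_rot: [-3.135, 0.022, -0.064]
wrist_force: [-0.3, -0.7, -2.5]
grip_width: 0.46
```

```bash
python3 look.py w5 110 | grep -v grey
```

```text
13.65 [ 443.3 -192.6  117.7] [-3.135  0.022 -0.064] [-0.3 -0.7 -2.5] 0.46
red [331. 276.] z8 (array([ 400.2, -193.3]), 213.5, 89.5, -4.0) z110.0 (array([ 447.3, -195.5]), 126.7, 53.1, -4.0)
```

View pics/w5.png

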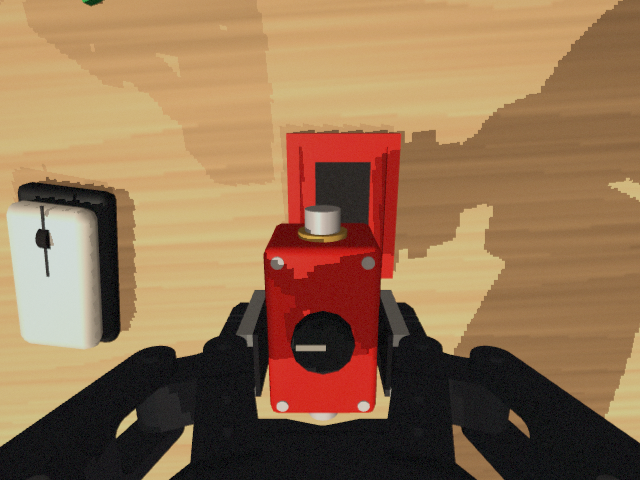

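Run:
```python
from h import *
p=camera_params("wrist")
a=cast(p,[(277,264),(368,264),(363,407),(282,407)],141);print(a.round(1),a.mean(0))
q=cast(p,[(287,133),(401,133)],8);t=-.066;print(q.round(1),q.mean(0)[:2]-49*np.array([np.cos(t),np.sin(t)]))
```

```text
[[ 471.7 -179.3  141. ]
 [ 469.9 -208.9  141. ]
 [ 413.5 -205.4  141. ]
 [ 415.2 -175.5  141. ]] [ 442.56326701 -192.29947495  141.        ]
[[ 508.4 -173.2    8. ]
 [ 503.8 -244.3    8. ]] [ 457.22927474 -205.55124241]
```

Emit:
drive_tool(
  rotation=[
    [-0.006,-0.022,0],
    [0,0,0],
    [0,0,0],
    [0,0,0],
    [0,0,0],
  ],
  slide=[
    [1.4,-1.3,-1.5],
    [0,0,-2],
    [0,0,-2],
    [0,0,-1],
    [0,0,0],
  ],
  fingers=[3,3,3,3,3],
)

```text
time: 14.2
tool_pos: [458.9, -201.2, 48.8]
tcp_rot: [-3.137, -0.0, -0.06]
wrist_force: [-0.5, 1.0, -1.8]
grip_width: 0.456
```

Emit:
drive_tool(
  rotation=[
    [-0.004,0,-0.006],
    [0,0,0],
    [0,0,0],
  ],
  slide=[
    [-0.1,-0.5,-1.2],
    [0,0,-0.6],
    [0,0,0],
  ],
  fingers=[3,3,3],
)

```text
time: 14.5
tool_pos: [459.0, -206.0, 30.6]
tcp_rot: [3.141, -0.002, -0.065]
wrist_force: [0.1, -0.8, -2.8]
grip_width: 0.457
```

Emit:
drive_tool(
  rotation=[
    [0,0,0],
    [0,0,0],
    [0,0,0],
    [0,0,0],
  ],
  slide=[
    [-0.1,0,-0.8],
    [0,0,-0.3],
    [0,0,0],
    [0,0,0],
  ],
  fingers=[3,3,3,3],
)

```text
time: 14.9
tool_pos: [459.0, -206.7, 20.3]
tcp_rot: [3.14, -0.005, -0.065]
wrist_force: [-0.1, 0.3, -1.7]
grip_width: 0.46
```

Emit:
drive_tool(
  rotation=[
    [0,0,0],
    [0,0,0],
    [0,0,0],
    [0,0,0],
    [0,0,0],
    [0,0,0],
    [0,0,0],
    [0,0,0],
    [0,0,0],
    [0,0,0],
    [0,0,0],
    [0,0,0],
    [0,0,0],
  ],
  slide=[
    [0,0,-0.15],
    [0,0,0],
    [0,0,0],
    [0,0,0],
    [0,0,0],
    [0,0,0],
    [0,0,0],
    [0,0,2],
    [0,0,3],
    [0,0,3],
    [0,0,3],
    [0,0,3],
    [0,0,0],
  ],
  fingers=[3,3,7,7,7,7,7,8.5,8.5,8.5,8.5,8.5,8.5],
)

```text
time: 16.2
tool_pos: [458.4, -206.5, 164.8]
tcp_rot: [3.14, -0.004, -0.065]
wrist_force: [0.3, -0.4, 0.9]
grip_width: 0.997
```

```bash
python3 look.py w6 42 | grep -v grey
```

```text
16.2 [ 458.4 -206.5  164.8] [ 3.14  -0.004 -0.065] [ 0.3 -0.4  0.9] 0.997
red [321. 218.] z8 (array([ 457.5, -206. ]), 96.8, 71.8, -3.8) z42.0 (array([ 465.5, -206.6]), 85.9, 63.6, -3.8)
green [140.  20.] z8 (array([603.1, -91.8]), 80.4, 33.8, 86.2) z42.0 (array([ 594.6, -105.3]), 71.3, 30.0, 86.2)
```

View pics/w6.png

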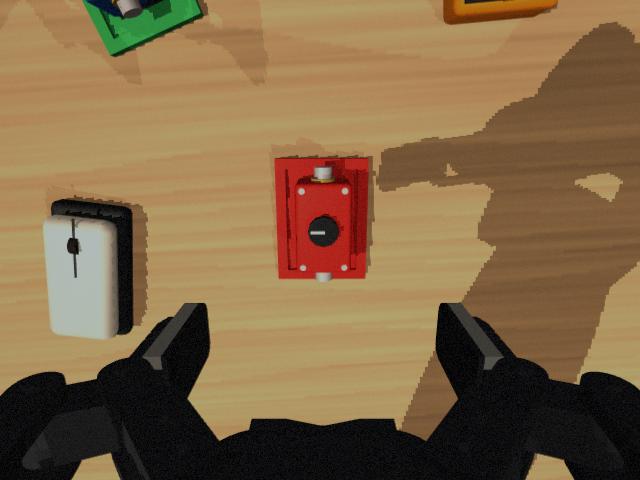

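Red module is seated in the red nest: knob at (323,232), box centred in the rim. Next is the blue module.

Emit:
drive_tool(
  rotation=[
    [0,0,0.05],
    [0,0,0.05],
    [0,0,0.05],
    [0,0,0.05],
    [0,0,0.05],
    [0,0,0.05],
    [0,0,0.05],
    [0,0,0.03],
    [0,0,0],
  ],
  slide=[
    [2,1,1],
    [2.5,1.6,1],
    [2.5,1.6,1],
    [2.5,1.6,1],
    [2.5,1.6,1],
    [2.5,1.6,0.5],
    [2,1.6,0],
    [1,0.5,0],
    [0,0,0],
  ],
  fingers=[8.5,8.5,8.5,8.5,8.5,8.5,8.5,8.5,8.5],
)

```text
time: 17.15
tool_pos: [631.4, -88.2, 203.0]
tcp_rot: [-3.131, 0.02, 0.328]
wrist_force: [-0.5, -0.7, 0.8]
grip_width: 0.991
```

```bash
python3 look.py w7 42 | grep -v grey
```

```text
17.15 [631.4 -88.2 203. ] [-3.131  0.02   0.328] [-0.5 -0.7  0.8] 0.991
red [383. 388.] z8 (array([ 458.4, -206.3]), 100.8, 77.8, -3.7) z42.0 (array([ 482.9, -192.2]), 90.6, 69.9, -3.7)
blue [ 63. 302.] z8 (array([456. , 120.4]), 74.8, 54.6, 17.9) z42.0 (array([480.7, 101.5]), 67.3, 49.0, 17.9)
blue [321. 188.] z8 (array([643.2, -80.7]), 73.1, 43.4, 19.0) z42.0 (array([649. , -79.3]), 65.7, 39.0, 19.0)
blue [ 43. 128.] z8 (array([613.9, 158.1]), 97.5, 73.0, 8.3) z42.0 (array([622.7, 135.4]), 87.7, 65.6, 8.3)
green [325. 184.] z8 (array([645.1, -83.1]), 98.2, 72.0, 18.0) z42.0 (array([650.7, -81.4]), 88.3, 64.7, 18.0)
```

View pics/w7.png

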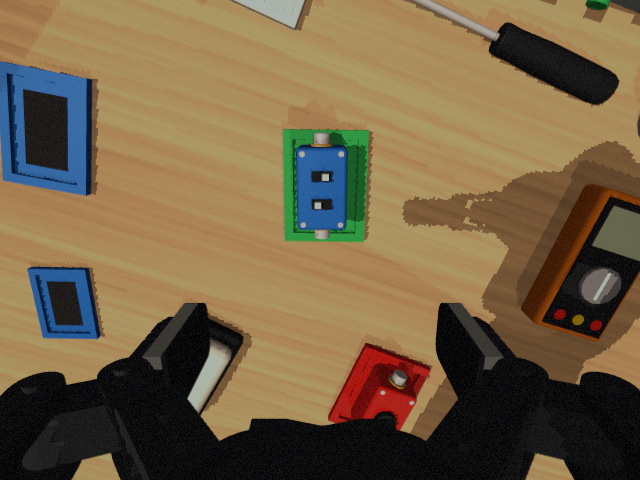

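Emit:
drive_tool(
  rotation=[
    [-0.01,-0.02,0.004],
    [0,0,0],
    [0,0,0],
    [0,0,0],
    [0,0,0],
    [0,0,0],
  ],
  slide=[
    [1.8,0.9,-1.5],
    [0.2,0,-2.5],
    [0,0,-3],
    [0,0,-2.5],
    [0,0,-1.5],
    [0,0,0],
  ],
  fingers=[8.5,8.5,8.5,8.5,8.5,8.5],
)

```text
time: 17.8
tool_pos: [644.9, -84.7, 87.4]
tcp_rot: [3.136, 0.009, 0.321]
wrist_force: [-1.1, 0.2, 0.4]
grip_width: 0.996
```

Emit:
drive_tool(
  rotation=[
    [0.005,-0.008,0.011],
    [0,0,0],
    [0,0,0],
    [0,0,0],
  ],
  slide=[
    [0.4,0.5,-1],
    [0,0,-1.5],
    [0,0,-1],
    [0,0,0],
  ],
  fingers=[8.5,8.5,8.5,8.5],
)

```text
time: 18.2
tool_pos: [650.3, -80.6, 52.9]
tcp_rot: [3.136, -0.004, 0.331]
wrist_force: [-0.5, 0.0, -0.4]
grip_width: 0.991
```

Emit:
drive_tool(
  rotation=[
    [0.005,0.004,0],
    [0,0,0],
    [0,0,0],
    [0,0,0],
  ],
  slide=[
    [-0.1,0.1,-1.5],
    [0,0,-1.1],
    [0,0,-0.6],
    [0,0,0],
  ],
  fingers=[8.5,8.5,8.5,8.5],
)

```text
time: 18.6
tool_pos: [649.8, -79.6, 18.8]
tcp_rot: [-3.141, -0.003, 0.332]
wrist_force: [-0.2, 0.5, -0.2]
grip_width: 0.994
```

Emit:
drive_tool(
  rotation=[
    [0,0,0],
    [0,0,0],
    [0,0,0],
    [0,0,0],
    [0,0,0],
    [0,0,0],
    [0,0,0],
    [0,0,0],
    [0,0,0],
    [0,0,0],
    [0,0,0],
    [0,0,0],
    [0,0,0],
  ],
  slide=[
    [0,0,0],
    [0,0,0],
    [0,0,0],
    [0,0,0],
    [0,0,0],
    [0,0,0],
    [0,0,0],
    [0,0,1],
    [0,0,2],
    [0,0,2.5],
    [0,0,2.5],
    [0,0,1],
    [0,0,0],
  ],
  fingers=[3,3,3,3,3,3,3,3,3,3,3,3,3],
)

```text
time: 19.9
tool_pos: [648.1, -79.2, 112.7]
tcp_rot: [-3.14, -0.001, 0.332]
wrist_force: [0.3, -0.3, -1.5]
grip_width: 0.46
```

Emit:
drive_tool(
  rotation=[
    [0,0,-0.02],
    [0,0,-0.02],
    [0,0,-0.02],
    [0,0,-0.02],
    [0,0,-0.02],
    [0,0,-0.02],
    [0,0,-0.02],
    [0,0,-0.02],
    [0,0,-0.02],
    [0,0,0],
    [0,0,0],
  ],
  slide=[
    [-0.3,1.5,0.2],
    [-0.4,2.5,0.2],
    [-0.4,2.8,0.2],
    [-0.4,2.8,0.2],
    [-0.4,2.8,0.2],
    [-0.4,2.8,0],
    [-0.4,2.8,0],
    [-0.4,2.5,0],
    [-0.2,1.5,0],
    [0,0.5,0],
    [0,0,0],
  ],
  fingers=[3,3,3,3,3,3,3,3,3,3,3],
)

```text
time: 21.0
tool_pos: [605.3, 152.5, 108.5]
tcp_rot: [-3.138, 0.019, 0.142]
wrist_force: [-0.2, -0.1, -2.7]
grip_width: 0.459
```

```bash
python3 look.py w8 110 | grep -v grey
```

```text
21.0 [605.3 152.5 108.5] [-3.138  0.019  0.142] [-0.2 -0.1 -2.7] 0.459
blue [319. 286.] z8 (array([558.7, 146.2]), 209.5, 79.4, 8.1) z110.0 (array([608.6, 152.8]), 121.2, 45.9, 8.1)
green [633. 231.] z8 (array([633.5, -45.8]), 99.7, 9.9, 21.7) z110.0 (array([651.8,  41.7]), 57.7, 5.7, 21.7)
```

View pics/w8.png

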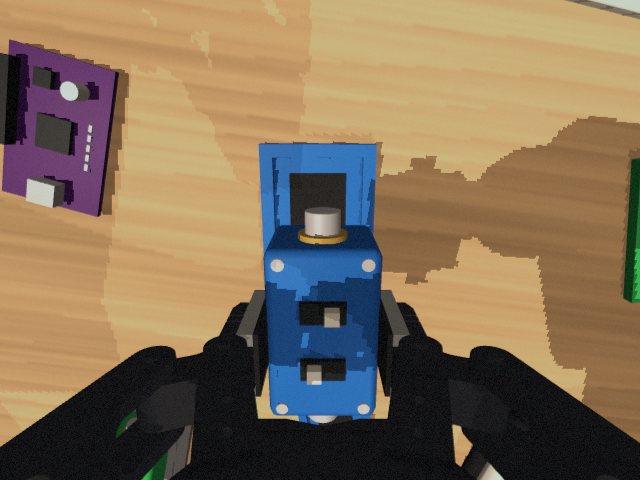

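Emit:
drive_tool(
  rotation=[
    [-0.003,-0.019,0],
    [0,0,0],
    [0,0,0],
    [0,0,0],
    [0,0,0],
  ],
  slide=[
    [1.0,0.5,-1.5],
    [0,0,-2],
    [0,0,-1.5],
    [0,0,-0.5],
    [0,0,0],
  ],
  fingers=[3,3,3,3,3],
)

```text
time: 21.55
tool_pos: [616.5, 152.6, 51.0]
tcp_rot: [3.138, -0.0, 0.138]
wrist_force: [-0.7, 0.2, -2.3]
grip_width: 0.458
```

Emit:
drive_tool(
  rotation=[
    [0.004,0,0.004],
    [0,0,0],
    [0,0,0],
  ],
  slide=[
    [-0.2,0.5,-1.3],
    [0,0,-0.7],
    [0,0,0],
  ],
  fingers=[3,3,3],
)

```text
time: 21.85
tool_pos: [615.3, 157.5, 30.8]
tcp_rot: [-3.141, -0.003, 0.141]
wrist_force: [-0.2, -0.1, -1.8]
grip_width: 0.462
```

Emit:
drive_tool(
  rotation=[
    [0,0,0],
    [0,0,0],
    [0,0,0],
    [0,0,0],
  ],
  slide=[
    [0,0,-0.8],
    [0,0,-0.3],
    [0,0,0],
    [0,0,0],
  ],
  fingers=[3,3,3,3],
)

```text
time: 22.25
tool_pos: [616.0, 157.8, 19.6]
tcp_rot: [-3.141, -0.004, 0.142]
wrist_force: [-0.5, 0.1, -2.7]
grip_width: 0.461
```

Emit:
drive_tool(
  rotation=[
    [0,0,0],
    [0,0,0],
    [0,0,0],
    [0,0,0],
    [0,0,0],
    [0,0,0],
    [0,0,0],
    [0,0,0],
    [0,0,0],
    [0,0,0],
    [0,0,0],
    [0,0,0],
    [0,0,0],
  ],
  slide=[
    [0,0,-0.1],
    [0,0,0],
    [0,0,0],
    [0,0,0],
    [0,0,0],
    [0,0,0],
    [0,0,0],
    [0,0,2],
    [0,0,3],
    [0,0,3],
    [0,0,3],
    [0,0,3],
    [0,0,0],
  ],
  fingers=[3,3,7,7,7,7,7,8.5,8.5,8.5,8.5,8.5,8.5],
)

```text
time: 23.55
tool_pos: [616.0, 157.8, 165.0]
tcp_rot: [-3.141, -0.006, 0.142]
wrist_force: [-0.9, -0.6, 0.0]
grip_width: 0.994
```

```bash
python3 look.py w9 42 | grep -v grey
```

```text
23.55 [616.  157.8 165. ] [-3.141 -0.006  0.142] [-0.9 -0.6  0. ] 0.994
blue [337. 388.] z8 (array([460.2, 122.9]), 69.9, 53.9, 17.8) z42.0 (array([485.6, 127.9]), 62.0, 47.8, 17.8)
blue [323. 219.] z8 (array([613.6, 157.4]), 97.1, 71.6, 8.1) z42.0 (array([621.6, 158.5]), 86.1, 63.5, 8.1)
green [605. 226.] z8 (array([641.5, -70.8]), 99.8, 48.1, 18.4) z42.0 (array([646.3, -43.9]), 88.5, 42.6, 18.4)
```

View pics/w9.png

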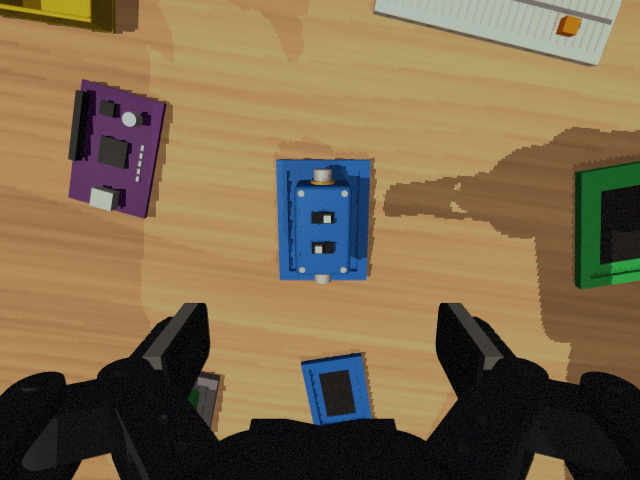

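Blue module is seated in the blue nest, box at (323,232). Now I fetch green from the grey nest.

Emit:
drive_tool(
  rotation=[
    [0,0,-0.03],
    [0,0,-0.03],
    [0,0,-0.03],
    [0,0,-0.03],
    [0,0,-0.03],
    [0,0,-0.03],
    [0,0,-0.03],
    [0,0,-0.01],
    [0,0,0],
    [0,0,0],
  ],
  slide=[
    [-2,1,0],
    [-2.5,1.4,0],
    [-2.5,1.4,0],
    [-2.5,1.4,0],
    [-2.5,1.4,0],
    [-2.5,1.4,0],
    [-2,1.2,0],
    [-1.5,0.8,0],
    [-0.5,0.3,0],
    [0,0,0],
  ],
  fingers=[8.5,8.5,8.5,8.5,8.5,8.5,8.5,8.5,8.5,8.5],
)

```text
time: 24.6
tool_pos: [414.8, 259.6, 145.0]
tcp_rot: [3.133, 0.02, -0.089]
wrist_force: [0.7, 0.0, -0.4]
grip_width: 0.996
```

```bash
python3 look.py w10 42 | grep -v grey
```

```text
24.6 [414.8 259.6 145. ] [ 3.133  0.02  -0.089] [ 0.7  0.  -0.4] 0.996
blue [281. 385.] z8 (array([263.8, 308.4]), 100.2, 86.6, -78.7) z42.0 (array([291.1, 301.7]), 88.0, 76.0, -78.7)
blue [509. 146.] z8 (array([454.1, 122.7]), 74.0, 55.6, 17.8) z42.0 (array([458.2, 138.7]), 65.0, 48.8, 17.8)
green [307. 234.] z8 (array([403.4, 270.6]), 79.3, 44.7, -5.4) z42.0 (array([413.6, 268.6]), 69.6, 39.3, -5.4)
```

Emit:
drive_tool(
  rotation=[
    [0.008,-0.02,-0.004],
    [0,0,0],
    [0,0,0],
    [0,0,0],
    [0,0,0],
  ],
  slide=[
    [-0.2,0.9,-1.5],
    [0,0,-2],
    [0,0,-2.5],
    [0,0,-1],
    [0,0,0],
  ],
  fingers=[8.5,8.5,8.5,8.5,8.5],
)

```text
time: 25.15
tool_pos: [417.4, 267.0, 73.0]
tcp_rot: [-3.14, -0.002, -0.097]
wrist_force: [1.1, 0.0, -0.4]
grip_width: 0.997
```

Emit:
drive_tool(
  rotation=[
    [0,0.002,0.003],
    [0,0,0],
    [0,0,0],
    [0,0,0],
    [0,0,0],
  ],
  slide=[
    [-0.5,0.2,-1.5],
    [0,0,-2],
    [0,0,-1.2],
    [0,0,-0.5],
    [0,0,0],
  ],
  fingers=[8.5,8.5,8.5,8.5,8.5],
)

```text
time: 25.65
tool_pos: [414.6, 269.8, 20.7]
tcp_rot: [-3.137, -0.004, -0.095]
wrist_force: [0.4, -0.0, -0.8]
grip_width: 0.998
```

Emit:
drive_tool(
  rotation=[
    [-0.004,0.003,0],
    [0,0,0],
    [0,0,0],
    [0,0,0],
    [0,0,0],
    [0,0,0],
    [0,0,0],
    [0,0,0],
  ],
  slide=[
    [-0.2,-0.1,-0.2],
    [0,0,0],
    [0,0,0],
    [0,0,0],
    [0,0,0],
    [0,0,0],
    [0,0,0],
    [0,0,0],
  ],
  fingers=[8.5,8.5,3,3,3,3,3,3],
)

```text
time: 26.45
tool_pos: [414.6, 269.9, 21.5]
tcp_rot: [-3.139, -0.006, -0.095]
wrist_force: [0.9, -0.3, -0.1]
grip_width: 0.458
```

Emit:
drive_tool(
  rotation=[
    [0,0,0],
    [0,0,0],
    [0,0,0],
    [0,0,0],
    [0,0,0],
    [0,0,0],
  ],
  slide=[
    [0,0,1],
    [0,0,2],
    [0,0,2.5],
    [0,0,2.5],
    [0,0,1],
    [0,0,0],
  ],
  fingers=[3,3,3,3,3,3],
)

```text
time: 27.05
tool_pos: [411.2, 268.2, 113.5]
tcp_rot: [3.141, -0.0, -0.095]
wrist_force: [0.6, -0.1, -2.1]
grip_width: 0.455
```

Emit:
drive_tool(
  rotation=[
    [0,0,0.03],
    [0,0,0.03],
    [0,0,0.03],
    [0,0,0.03],
    [0,0,0.03],
    [0,0,0.03],
    [0,0,0.03],
    [0,0,0.03],
    [0,0,0.03],
    [0,0,0.03],
    [0,0,0.03],
    [0,0,0.03],
    [0,0,0.03],
    [0,0,0],
    [0,0,0],
  ],
  slide=[
    [1,-1.5,0.2],
    [1.7,-2.5,0.2],
    [1.7,-2.7,0.2],
    [1.7,-2.7,0.2],
    [1.7,-2.7,0.2],
    [1.7,-2.7,0.2],
    [1.7,-2.7,0.2],
    [1.7,-2.7,0.2],
    [1.7,-2.7,0],
    [1.7,-2.7,0],
    [1.7,-2.7,0],
    [1.7,-2.5,0],
    [1.5,-2,0],
    [0.8,-1,0],
    [0,0,0],
  ],
  fingers=[3,3,3,3,3,3,3,3,3,3,3,3,3,3,3],
)

```text
time: 28.55
tool_pos: [624.6, -84.7, 105.7]
tcp_rot: [-3.136, 0.032, 0.313]
wrist_force: [0.7, -0.0, -2.6]
grip_width: 0.457
```

```bash
python3 look.py w11 110 | grep -v grey
```

```text
28.55 [624.6 -84.7 105.7] [-3.136  0.032  0.313] [ 0.7 -0.  -2.6] 0.457
blue [ 14. 361.] z8 (array([462.7,  96.9]), 80.7, 25.0, 3.3) z110.0 (array([562.4,  28.5]), 46.1, 14.3, 3.3)
green [327. 264.] z8 (array([589.2, -96.9]), 213.7, 80.2, 17.6) z110.0 (array([634.7, -82.3]), 122.2, 45.8, 17.6)
```

View pics/w11.png

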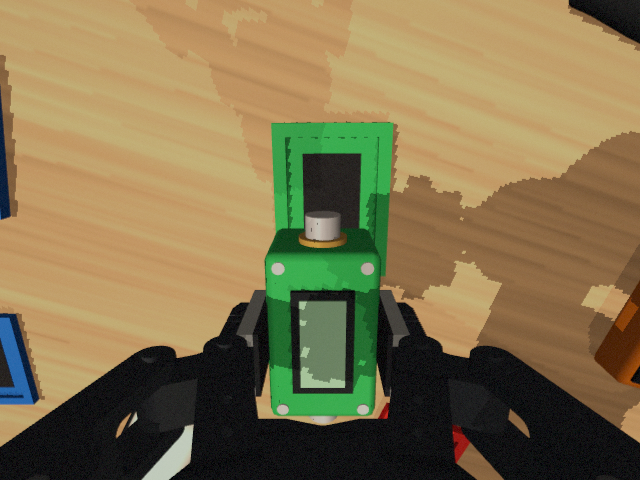

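Emit:
drive_tool(
  rotation=[
    [-0.005,-0.032,0],
    [0,0,0],
    [0,0,0],
    [0,0,0],
    [0,0,0],
  ],
  slide=[
    [2.2,0.2,-1.2],
    [0,0,-2],
    [0,0,-1.5],
    [0,0,-0.5],
    [0,0,0],
  ],
  fingers=[3,3,3,3,3],
)

```text
time: 29.1
tool_pos: [642.7, -76.3, 49.9]
tcp_rot: [3.137, 0.007, 0.316]
wrist_force: [0.5, 0.4, -2.1]
grip_width: 0.462
```

Emit:
drive_tool(
  rotation=[
    [0.004,-0.007,-0.002],
    [0,0,0],
    [0,0,0],
  ],
  slide=[
    [0.4,-0.6,-1.0],
    [0,0,-0.6],
    [0,0,0],
  ],
  fingers=[3,3,3],
)

```text
time: 29.4
tool_pos: [647.5, -82.4, 34.2]
tcp_rot: [3.138, -0.003, 0.314]
wrist_force: [-1.6, -0.1, -2.0]
grip_width: 0.458
```

Emit:
drive_tool(
  rotation=[
    [0.003,0.003,0],
    [0,0,0],
    [0,0,0],
    [0,0,0],
  ],
  slide=[
    [-0.1,0,-0.8],
    [0,0,-0.4],
    [0,0,0],
    [0,0,0],
  ],
  fingers=[3,3,3,3],
)

```text
time: 29.8
tool_pos: [647.0, -83.0, 22.0]
tcp_rot: [3.141, -0.002, 0.313]
wrist_force: [-0.2, -0.2, -1.9]
grip_width: 0.455
```

Emit:
drive_tool(
  rotation=[
    [0,0,0],
    [0,0,0],
    [0,0,0],
    [0,0,0],
    [0,0,0],
    [0,0,0],
    [0,0,0],
    [0,0,0],
    [0,0,0],
    [0,0,0],
    [0,0,0],
    [0,0,0],
    [0,0,0],
    [0,0,0],
  ],
  slide=[
    [0,0,-0.15],
    [0,0,0],
    [0,0,0],
    [0,0,0],
    [0,0,0],
    [0,0,0],
    [0,0,0],
    [0,0,2],
    [0,0,3],
    [0,0,3],
    [0,0,3],
    [0,0,3],
    [0,0,1],
    [0,0,0],
  ],
  fingers=[3,3,7,7,7,7,7,8.5,8.5,8.5,8.5,8.5,8.5,8.5],
)

```text
time: 31.2
tool_pos: [646.8, -82.8, 177.0]
tcp_rot: [3.141, -0.003, 0.313]
wrist_force: [-0.5, -0.4, 0.0]
grip_width: 0.995
```

```bash
python3 look.py w12 42 | grep -v grey
```

```text
31.2 [646.8 -82.8 177. ] [ 3.141e+00 -3.000e-03  3.130e-01] [-0.5 -0.4  0. ] 0.995
red [391. 406.] z8 (array([ 483.7, -205.9]), 74.6, 49.8, 86.1) z42.0 (array([ 508.6, -190.2]), 66.4, 44.4, 86.1)
blue [ 46. 342.] z8 (array([456.5, 120.5]), 73.8, 54.6, 17.8) z42.0 (array([484.4, 100.7]), 65.7, 48.6, 17.8)
blue [ 33. 162.] z8 (array([615.4, 149.2]), 98.0, 55.0, 7.6) z42.0 (array([626. , 126.3]), 87.3, 49.0, 7.6)
green [322. 214.] z8 (array([645.1, -83. ]), 97.9, 72.0, 17.9) z42.0 (array([652.5, -80.7]), 87.2, 64.1, 17.9)
green [612.  13.] z8 (array([ 851.9, -235. ]), 22.5, 17.4, 0.5) z42.0 (array([ 836.8, -216.1]), 20.0, 15.5, 0.5)
```

View pics/w12.png

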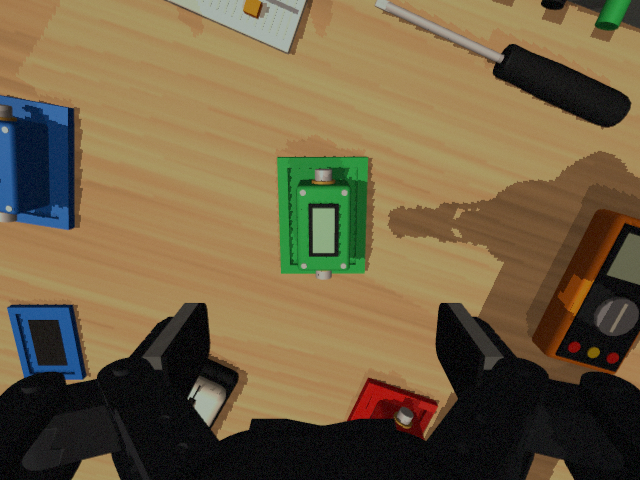

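Run:
```python
from h import *
p=camera_params("wrist")
a=cast(p,[(303,193),(344,193),(344,267),(303,267)],42);print(a.mean(0))
snap("scene","s9");p,im=snap("top","t9")
d=cv2.absdiff(cv2.imread("pics/top0.png"),cv2.imread("pics/t9.png"))
cv2.imwrite("pics/s9b.png",cv2.resize(cv2.imread("pics/s9.png")[170:430,60:560],None,fx=1.5,fy=1.5))
```

```text
[642.72920044 -84.58146551  42.        ]
```

View pics/s9b.png

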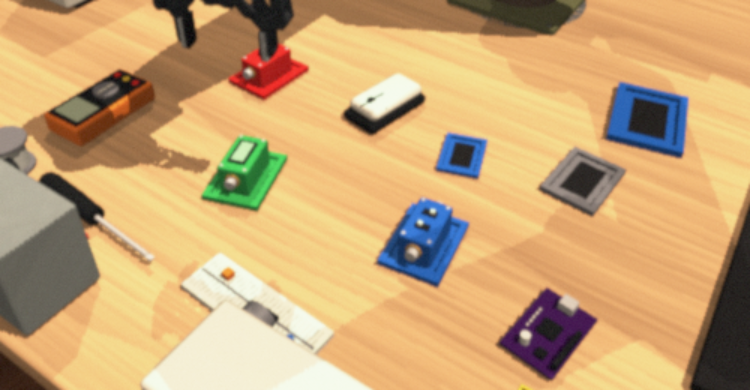

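View pics/t9.png

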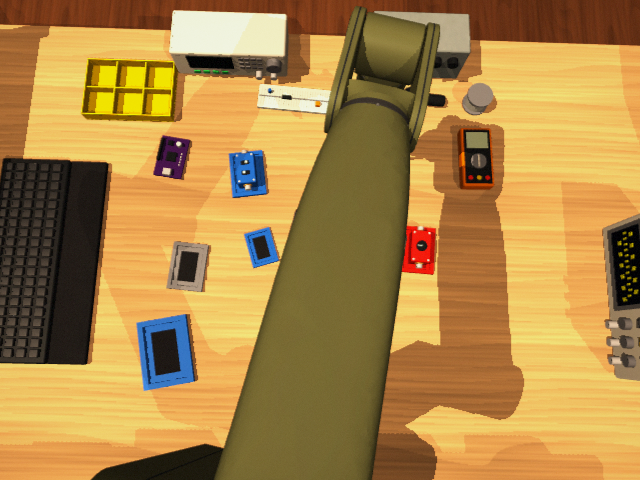

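The scene and top views show all three modules flat in their own nests, the grey nest empty, and the board, meter and mouse in place. I'm handing in.

```bash
python3 -c "
from plant import *
print(finish_job())"
```

```text
the job is handed in; nothing more can be done
None
```

The job is handed in at about 31 s of the 112 s allowed. I parked green in the grey nest, moved red to the red nest and blue to the blue nest (the one measuring about 98 × 72 mm), then moved green from the grey nest to the green nest.

**Last checks:**
- **Modules:** the camera views show each one flat inside the rim of its own nest. Green's centre measured about 3 mm from its nest's. For red and blue I relied on where the tool let go, within about 2 mm of target, and on the pictures.
- **Grey nest:** it is empty in the final top and scene views.
- **Bystanders:** the mouse, meter and board look unmoved. I compared them by eye only. The arm hid the mouse in the final top view, so the mouse check rests on the scene view.
- **Gripper:** it is open, about 177 mm above the bench and clear of everything.

**Disagreement:** the two cameras differed by about 3 mm on the grey nest's position, so I used the average. No check failed.

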